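# Lock the creasing roller on its axle with a spring clip

### The job

Push the steel roller all the way home along its axle, against the stand's upright. Then take the narrow open spring clip by its black knob from the wooden rack and press it straight down, across the axle, into the groove outside the roller's brass hub until it snaps fully home, and let go of it. The groove is not quite in the same place each time, so feel for it gently and never force the clip or the stand; leave the wide clip alone in the rack.

Things in the scene. Friction and masses are not known exactly. Their poses are not given: they have to be found in the camera images.
- axle_line (a point): Point on the level axle's centre line, 70 mm above the table, where the home roller's hub ends. x across the axle, y along it to the stand's upright (free end at -y), z up. Axle 28 mm in diameter; its one groove is 7 mm wide, 20 mm in diameter. The axle's endwise setting differs each time and is unmeasured: the groove's centre is anywhere 6 to 22 mm to -y; after it 10 mm of axle
- stand: The fixed creasing stand with axle and roller; origin on the table under the axle, 50 mm to +y of axle_line; axes as axle_line. Upright: face (the roller's stop) 50 mm to +y of axle_line, 70 mm wide, top 106 mm above the table. Base plate 14 mm thick, 120 mm across, reaching 60 mm to -y past axle_line
- roller (a joint): How far (m) the roller stands out from home: 0 = home at the upright, a hard stop. Starts 26 to 34 mm out, over the groove. Slides with 2.5 N friction, stays where left. Steel, 64 mm in diameter, 24 mm thick, with a brass hub 34 mm in diameter, 24 mm long, on its outer face. At home the hub's end is at axle_line and the outer face 24 mm to +y of it
- roller_face (a point): Centre, on the axle line, of the roller's flat outer face (towards the free end), where the hub begins; moves with the roller. The bare ring of the face, 17 to 32 mm from the axle line, can be pushed on. Axes as axle_line
- clip_knob (a point): Centre of the black knob of the narrow clip, 12 x 12 x 36 mm tall, the part to grasp. Below it a steel fork open downwards: 5 mm thick (y), 38 mm wide (x), its shoulders 18 mm below this centre. Stands in one of the rack's two slots (which one varies), the rack's top 30 mm below this centre. x across the fork, y through its thickness (along the axle when fitted), z up; either way round fits
- clip_mouth (a point): Middle of the narrow clip's fork, 38 mm below clip_knob, same axes; on the axle line when home. Two sprung arms with round tips (radius 3 mm, 7 mm below, 11 mm to each side) give 2.5 mm each: on the full axle they touch with this point 20 mm above the axle line and jam below 17 mm (12 N, then hard); in the groove they touch at 14 mm, pass at 7 mm with about 5 N and snap home. Over 25 N is too hard
- wide_knob (a point): Centre of the black knob (12 x 12 x 28 mm) of the wide clip, 54 mm wide and 74 mm tall, which stands in the other slot of the rack and belongs to another machine: leave it there. Axes as clip_knob
- rack: Fixed wooden clip rack, 70 x 130 x 30 mm; origin on the table under its centre. Two slots along its x, 6.4 mm wide, floors 12 mm above the table, 35 mm to either side of the centre along y
Mind the look-alikes: they are no part of the job. Leave any orange or turquoise look-alike of the part that bears clip_knob alone.

How it is judged (in metres and radians):
On the way, in this order (a step that is already met when the one before it is completed fails the run):
1. the roller is fully home against the upright (value of joint roller below 0.0015 m), for 0.2 s.
2. the clip has snapped home in the groove (z of clip_mouth in the frame of axle_line between -0.002 and 0.002 m and x of clip_mouth in the frame of axle_line between -0.002 and 0.002 m and y of clip_mouth in the frame of axle_line between -0.024 and -0.004 m), for 0.2 s.
At the end, for the whole second after the job is handed in: Roller home within 3 mm (1.5 mm when first pushed); narrow clip in the groove, its mouth point within 2 mm of the axle line in height and sideways, 4 to 24 mm from axle_line towards the free end, square within 0.2 rad; wide clip still standing in its rack slot (all of step 2 and angle between the y axis of clip_mouth and the y axis of axle_line, either way round below 0.2 rad and value of joint roller below 0.003 m and horizontal distance between wide_knob and rack below 0.055 m and height (world z) of wide_knob below 0.08 m); the robot touches nothing.
It fails at once if the clip is forced: pressed against the axle, roller or stand with more than 70 N (contact force between clip and stand above 70 N).
It fails at once if the robot pushes or hits the stand or roller with more than 70 N (contact force between any of the fingers, the arm and stand above 70 N).
It fails at once if the wide clip is taken out of or knocked about in the rack (moved more than 20 mm) (distance of wide_knob from where it was at the start of the episode above 0.02 m).
It also fails if it takes over 72 s, if anything falls off the work surface, if the arm or the gripper's body presses on something with over 40 N, if the wrist force passes 120 N, or if a joint passes its speed limit or range.

### The arm

A 6-joint arm with a two-finger parallel gripper is mounted at the origin on the work surface. World frame = base frame: x ahead of the robot, y to its left, z up, the work surface at z = 0. Lengths are in mm, angles in rad, forces in N, time in s.
With the tool pointing down it reaches from about 425 to 950 mm from the base axis. Payload 14.7 kg.
Tool frame: the origin (TCP) lies at the very end of the fingers, on their centre line; the grasp point (between the pads) lies 19 mm behind it; z points along the fingers, y is the line along which they close (so a half turn about z gives the same grasp; the last joint's range is limited). The gripper opens to 85 mm and grips with 20 to 120 N. Pads are 22 mm wide; open, the fingers measure 114 mm over their backs; the gripper's body (76 mm by 85 mm) begins 54 mm behind the grasp point. The pads swing forward as they close: fully open they stand 13 mm farther back than shut.
Start: joints at [-1.189, 0.48, 1.596, -0, 1.065, -0.047], TCP at [270.272, -591.139, 231.297] pointing down, gripper open.
Joint ranges: [-2.75, 2.75], [-0.82, 2.05], [0.23, 2.67], [-1.56, 4.7], [0.09, 2.69], [-2.92, 2.92]. Speed limits (rad/s): [1.89, 1.89, 2.39, 3.01, 3.01, 3.01].

### API

Orientations are given as a unit quaternion [x, y, z, w].
In Python, from workcell import env gives the robot as it stands. The module is installed in compiled form; this text tells all that it offers.
- The arm moves only by the tool carry_out, never from a script. Its argument "plan" is a list of rows, each a list of 7 numbers: the turn, a rotation vector about the tool's x, y, z in degrees, then the shift along the tool's x, y, z in m, then the opening, from 0 (shut) to 1 (fully open). A call has 1 to 5 rows; each row shifts and turns the commanded pose from where the row before left it, along the tool's axes as they then stand; what a row does not reach is not made up. A row lasts 1/12 s, in which the tool goes at most 41.7 mm and 7.16 degrees, less where a joint would pass 70% of its speed; a pose out of reach is approached as far as the arm can. A call with a gripper value outside its range is refused whole. The fingers move at their own pace and stop on an object; "force" is the grip in N (left out, the last holds). Time passes only in rows, so rows that do not move let the fingers close. It gives the time, the measured TCP pose, the force, the opening and the grip force at its end, in the units of the state.
- env.observe(): the state, without advancing time (a new reading comes with each control period).
- env.snapshot(name): name is "scene" or "top" or "wrist"; returns (picture, depth): 420x560x3 uint8, blue, green, red; 420x560 float32, mm along the optical axis (not along the pixel's ray), 0 where there is no reading.
- env.camera_params(name): a dict with "mtx" (3x3 intrinsics, pixels), "k1" (the pictures are not rectified: a ray, as slopes to the right and down, at radius r is drawn at 1 + k1 r^2 times it, then the intrinsics apply), "pose" (4x4, takes a point from camera to world coordinates); the wrist camera has in their place "hand_eye" (4x4, takes a point from camera to tool coordinates, whose origin is the TCP and whose axes are the flange's). Camera axes: x right, y up, looking along -z (the intrinsics and any distortion apply to the point x, -y, -z); pixel columns grow to the right and rows downward; lengths in mm; the calibration is good to about 2 mm. A picture is of the moment at which its call begins: read the wrist's pose just before it. camera_params takes no time and is no camera call.
- env.hand_in(): hands the job in; it is judged then, once.
The state is a dict: "time": time; "q": joint angles; "qd": joint speeds; "tau": joint torques, N m; "tcp_pos": TCP position; "ee_rot": TCP orientation; "wrist_force": force on the tool from outside, world axes, zero at the start; "wrist_torque": the same for the moment, N m; "width": opening from 0.0 (shut) to 1.0 (fully open); "gripper_force": force on a finger pad.
Only numpy, scipy, OpenCV 4.12 (cv2) and the standard library are available. Lean on these libraries where they do the work, as an engineer would, in place of code of your own. Each camera call takes 0.05 s, during which the arm holds its last target. There are 200 camera calls.

## Working session

There is one attempt and no reset: what is moved stays moved. The work goes in short steps, Python scripts to look and compute and a tool call to move; the robot and the scene stay as the last step left them, time stands still between calls to the robot, and variables do not carry over. Pictures are saved under pics/ and viewed, at most 10 in all, crops included, and the job is handed in when it is done.

Besides the shell and the picture viewer there is one more tool, called after "Call:" as name(argument=value, ...), one argument or row to a line, values as JSON. carry_out: Moves the arm, as the interface text tells. Its arguments: {"type":"object","properties":{"plan":{"type":"array","items":{"type":"array","items":{"type":"number"}}},"force":{"type":"number"}},"required":["plan"]}

```bash
mkdir -p pics; cat > h.py <<'E'
import numpy as np, cv2
from workcell import env
from scipy.spatial.transform import Rotation as R
def T():
    s=env.observe(); M=np.eye(4); M[:3,:3]=R.from_quat(s["ee_rot"]).as_matrix(); M[:3,3]=s["tcp_pos"]; return M
def cloud(name,d,pose=None):
    p=env.camera_params(name); K=np.array(p["mtx"]); k=p["k1"]
    v,u=np.mgrid[:d.shape[0],:d.shape[1]]
    pts=np.stack([u,v],-1).reshape(-1,1,2).astype(float)
    n=cv2.undistortPoints(pts,K,np.array([k,0,0,0.])).reshape(*d.shape,2)
    C=np.stack([n[...,0]*d,-n[...,1]*d,-d],-1)
    M=np.array(p["pose"]) if "pose" in p else pose@np.array(p["hand_eye"])
    return C@M[:3,:3].T+M[:3,3]
def snap(name,tag):
    M=T(); im,d=env.snapshot(name); W=cloud(name,d,M)
    cv2.imwrite(f"pics/{tag}.png",im); np.savez(f"{tag}.npz",W=W,d=d,im=im); return im,d,W
E
python3 - <<'E'
from h import *
s=env.observe(); print(s)
for n in("scene","top"): snap(n,n+"0"); print({k:np.round(v,3) for k,v in env.camera_params(n).items()})
print(env.camera_params("wrist"))
E
```

```text
{'time': 0.0, 'q': array([-1.18860957e+00,  4.80838577e-01,  1.59685945e+00,  8.29516119e-06,
        1.06512694e+00, -4.66194176e-02]), 'qd': array([-0.00045408,  0.00022514, -0.00128869, -0.00016833, -0.00122708,
       -0.00051815]), 'tau': array([ 6.25017958e-03, -9.50637460e+01, -4.30191636e+01,  2.63459315e-04,
        1.19677390e-02,  2.89722004e-05]), 'tcp_pos': array([ 270.11543364, -590.76029743,  230.67340632]), 'ee_rot': array([ 9.77103812e-01,  2.12762217e-01, -9.93199051e-05, -6.08107465e-04]), 'wrist_force': array([ 0.30348782, -0.16954238,  0.80100251]), 'wrist_torque': array([0.0236883 , 0.00361571, 0.01805612]), 'gripper_force': 0.0, 'width': 0.9991303488770764}
{'mtx': array([[435.035,   0.   , 273.832],
       [  0.   , 435.035, 203.916],
       [  0.   ,   0.   ,   1.   ]]), 'k1': np.float64(-0.095), 'pose': array([[ 6.49000e-01, -4.27000e-01,  6.30000e-01,  9.29981e+02],
       [ 7.61000e-01,  3.84000e-01, -5.23000e-01, -4.32890e+02],
       [-1.90000e-02,  8.19000e-01,  5.74000e-01,  4.69588e+02],
       [ 0.00000e+00,  0.00000e+00,  0.00000e+00,  1.00000e+00]]
[... 261 characters left out ...]
000e-02, -9.39370e+01],
       [-7.00000e-03,  1.80000e-01,  9.84000e-01,  9.57380e+02],
       [ 0.00000e+00,  0.00000e+00,  0.00000e+00,  1.00000e+00]])}
{'mtx': array([[366.65653615,   0.        , 277.5006674 ],
       [  0.        , 366.65653615, 210.02387067],
       [  0.        ,   0.        ,   1.        ]]), 'k1': -0.08283831015593072, 'hand_eye': array([[-6.79306456e-04,  9.52355869e-01,  3.04988257e-01,
         7.72988923e+01],
       [ 9.99999232e-01,  3.30922986e-04,  1.19397871e-03,
        -7.26747999e-01],
       [ 1.03616501e-03,  3.04988834e-01, -9.52355363e-01,
        -1.42716320e+02],
       [ 0.00000000e+00,  0.00000000e+00,  0.00000000e+00,
         1.00000000e+00]])}
```

View pics/scene0.png

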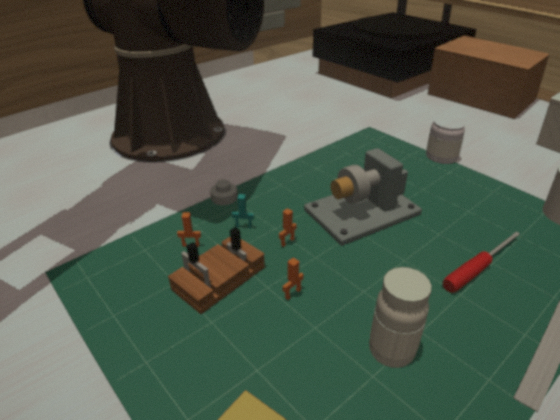

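View pics/top0.png

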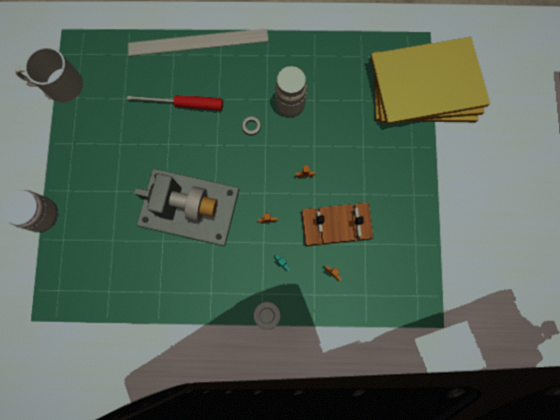

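The scene view shows the stand at about (365,190) with its brass hub pointing left, and the rack at (218,268) with knobs at (193,252) and (236,238). In the top view the stand is at (190,207), the narrow-looking clip at (320,221) and the wide one at (358,221). The orange and turquoise pieces are decoys. I'll measure with depth next.

```bash
python3 - <<'E'
from h import *
z=np.load("top0.npz"); W=z["W"]; im=z["im"].astype(int)
def rect(m,l):
    P=W[m][:,:2].astype(np.float32); r=cv2.minAreaRect(P); print(l,len(P),np.round(r[0],1),np.round(r[1],1),round(r[2],1)); return r
v,u=np.mgrid[:420,:560]
def box(a,b,c,d): return (u>a)&(u<b)&(v>c)&(v<d)
S=box(125,250,155,255); Z=W[...,2]
rect(S&(Z>9)&(Z<20),"plate 120w")
rect(S&(Z>98)&(Z<112),"upright top")
rect(S&(Z>80)&(Z<100)&(u>178),"roller top")
rk=box(290,385,195,255)
rect(rk&(Z>25)&(Z<36),"rack 70x130")
for n,b in(("L",box(308,335,205,240)),("R",box(345,372,205,240))):
    for lo,hi in((42,58),(70,95)):
        m=b&(Z>lo)&(Z<hi)
        if m.sum()>4: rect(m,n+str(lo)); print(np.percentile(Z[m],[5,50,95]))
m=S&(Z>40)&(u>195); 
for uu in range(176,224,4):
    c=Z[190:225,uu]; i=c.argmax(); print(uu,i+190,np.round(W[i+190,uu],1))
I=cv2.resize(im[150:260,120:390].astype(np.uint8),None,fx=2.9,fy=2.9,interpolation=cv2.INTER_CUBIC); cv2.imwrite("pics/crop1.png",I)
E
```

```text
plate 120w 3231 [537.4  98.9] [180.9 120.4] 78.0
upright top 825 [537.6 104.2] [90.  69.8] 76.4
roller top 614 [531.1  67.3] [60.6 62.9] 26.5
rack 70x130 2059 [ 504.9 -195.5] [ 70.4 130.4] 6.9
L42 22 [ 506.2 -158.6] [34.3 10.5] 15.9
[42.20199295 43.56105408 56.30443569]
L70 45 [ 506.6 -160.1] [13.3 11.2] 0.9
[73.68263957 76.99321084 78.93528541]
R42 58 [ 504.  -230.5] [54.2  5.4] 6.9
[43.36687572 56.02467865 57.69140789]
R70 56 [ 503.2 -230.2] [11.5 11.7] 2.4
[71.94390597 84.77579545 87.46924828]
176 196 [542.8 106.6  85.3]
180 201 [533.8  99.   84.2]
184 203 [530.1  91.4  84.2]
188 200 [532.1  80.5 103. ]
192 198 [535.9  73.4 103. ]
196 213 [363.  -93.9 957.4]
200 198 [536.7  59.6  99.7]
204 204 [528.1  54.   87.4]
208 204 [528.5  46.9  86. ]
212 209 [519.2  39.1  87. ]
216 199 [540.2  34.2  75.2]
220 209 [531.7  33.8  18.1]
```

View pics/crop1.png

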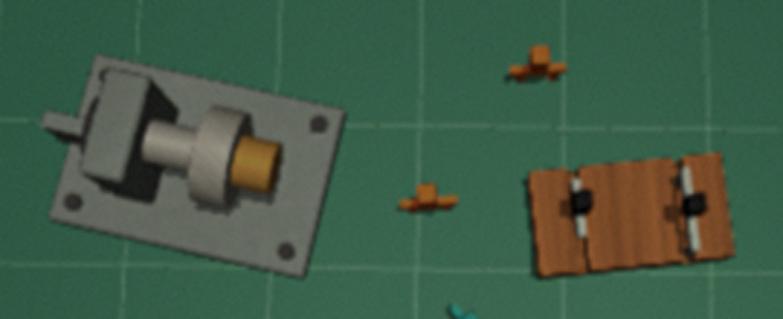

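Call:
carry_out(
  plan=[
    [0,0,-6.7,0,0,0,0],
    [0,0,-6.7,0,0,0,0],
    [0,0,-6.7,0,0,0,0],
    [0,0,-6.7,0,0,0,0],
    [0,0,-6.7,0,0,0,0],
  ],
  force=40,
)

```text
time: 0.52
tcp_pos: [270.2, -590.9, 230.9]
ee_rot: [0.873, 0.488, 0.0, -0.0]
wrist_force: [0.1, -0.8, -0.0]
width: 0.298
gripper_force: 0.0
```

Call:
carry_out(
  plan=[
    [0,0,-6.7,0,0,0,0],
    [0,0,-6.7,0,0,0,0],
    [0,0,-6.5,0,0,0,0],
    [0,0,0,0,0,0,0],
  ],
)

```text
time: 0.85
tcp_pos: [270.2, -590.9, 230.9]
ee_rot: [0.775, 0.631, 0.0, -0.0]
wrist_force: [0.1, 1.0, 0.3]
width: -0.0
gripper_force: 0.0
```

```bash
cat >> h.py <<'E'
a=np.radians(78); Y=np.array([np.cos(a),np.sin(a),0]); X=np.array([Y[1],-Y[0],0]); A=np.array([531.2,69.6,70.])
def st():
    s=env.observe(); M=T(); d=s["tcp_pos"]-A
    print("t%.1f"%s["time"],"tcp",np.round(s["tcp_pos"],1),"stand xyz",np.round([d@X,d@Y,d[2]],1),"tooly yaw %.1f"%np.degrees(np.arctan2(M[1,1],M[0,1])),"F",np.round(s["wrist_force"],1),"w %.3f gf %.1f"%(s["width"],s["gripper_force"]))
def to(p):
    M=T(); print("tool shift",np.round(M[:3,:3].T@(np.array(p)-M[:3,3]),1))
E
python3 - <<'E'
from h import *
st(); to(A-38*Y+[0,0,65])
E
```

```text
t0.8 tcp [ 270.2 -590.9  230.9] stand xyz [-118.  -700.4  160.9] tooly yaw -11.7 F [0.1 1.  0.3] w -0.000 gf 0.0
tool shift [661.7 121.7  96.3]
```

Call:
carry_out(
  plan=[
    [0,0,0,0.036,0.0066,0,0],
    [0,0,0,0.036,0.0066,0,0],
    [0,0,0,0.036,0.0066,0,0],
    [0,0,0,0.036,0.0066,0,0],
    [0,0,0,0.036,0.0066,0,0],
  ],
)

```text
time: 1.27
tcp_pos: [340.2, -420.3, 231.1]
ee_rot: [0.779, 0.627, 0.0, -0.0]
wrist_force: [1.1, 0.6, 0.2]
width: -0.002
gripper_force: 0.0
```

Call:
carry_out(
  plan=[
    [0,0,0,0.036,0.0066,0,0],
    [0,0,0,0.036,0.0066,0,0],
    [0,0,0,0.036,0.0066,0,0],
    [0,0,0,0.036,0.0066,0,0],
    [0,0,0,0.036,0.0066,0,0],
  ],
)

```text
time: 1.68
tcp_pos: [410.1, -251.1, 231.3]
ee_rot: [0.779, 0.627, 0.0, 0.0]
wrist_force: [1.2, 0.4, 0.5]
width: 0.003
gripper_force: 0.0
```

Call:
carry_out(
  plan=[
    [0,0,0,0.036,0.0066,0,0],
    [0,0,0,0.036,0.0066,0,0],
    [0,0,0,0.036,0.0066,0,0],
    [0,0,0,0.036,0.0066,0,0],
    [0,0,0,0.02,0.004,0,0],
  ],
)

```text
time: 2.1
tcp_pos: [474.5, -95.7, 231.3]
ee_rot: [0.778, 0.628, 0.0, -0.0]
wrist_force: [-0.7, -0.5, 0.7]
width: -0.001
gripper_force: 0.0
```

```bash
python3 - <<'E'
from h import *
st(); to(A-38*Y+[0,0,65])
snap("wrist","w1")
E
```

```text
t2.1 tcp [474.5 -95.7 231.3] stand xyz [ -21.1 -173.5  161.3] tooly yaw -12.2 F [-0.7 -0.5  0.7] w -0.001 gf 0.0
tool shift [135.5  20.5  96.4]
```

View pics/w1.png

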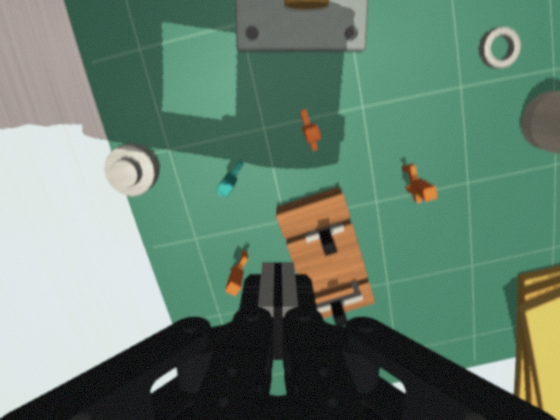

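The wrist view shows the rack at (325,245), with the narrow clip knob at (327,243) and the stand's plate at the top edge. I'll carry on to the stand.

Call:
carry_out(
  plan=[
    [0,0,0,0.034,0.005,0,0],
    [0,0,0,0.034,0.005,0.01,0],
    [0,0,0,0.034,0.005,0.02,0],
    [0,0,0,0.0335,0.0055,0.03,0],
    [0,0,0,0,0,0.0364,0],
  ],
)

```text
time: 2.57
tcp_pos: [524.4, 31.0, 138.0]
ee_rot: [0.778, 0.628, 0.002, 0.001]
wrist_force: [0.5, -0.9, -0.3]
width: 0.002
gripper_force: 0.0
```

Call:
carry_out(
  plan=[
    [0,0,0,0,0,0,0],
  ],
)

```text
time: 2.65
tcp_pos: [518.1, 28.4, 132.2]
ee_rot: [0.778, 0.629, -0.003, -0.002]
wrist_force: [-3.3, -1.0, -0.8]
width: 0.001
gripper_force: 0.0
```

```bash
python3 - <<'E'
from h import *
st(); im,d,W=snap("wrist","w2")
P=W.reshape(-1,3)-A; q=np.stack([P@X,P@Y,P[:,2]],1).reshape(420,560,3)
# top ridge profile along axle
m=(abs(q[...,0])<40)&(d>0)
for y in range(-45,62,4):
    k=m&(abs(q[...,1]-y)<2)&(q[...,2]>-50)
    if k.sum()>5:
        zz=q[k]; t=zz[zz[:,2]>zz[:,2].max()-3]; print(y,round(zz[:,2].max(),1),round(np.median(t[:,0]),1))
k=(d>0)&(abs(q[...,2]-34)<4)&(abs(q[...,0])<60)&(q[...,1]>40)
if k.sum()>9:print("upright",np.round(cv2.minAreaRect(q[k][:,:2].astype(np.float32)),1) if 0 else cv2.minAreaRect(q[k][:,:2].astype(np.float32)))
E
```

```text
t2.6 tcp [518.1  28.4 132.2] stand xyz [ -4.3 -43.   62.2] tooly yaw -12.1 F [-3.3 -1.  -0.8] w 0.001 gf 0.0
-45 135.2 -37.8
-41 139.2 33.0
-37 142.9 35.9
-33 146.7 -3.6
-29 148.8 35.8
-25 151.7 -11.1
-21 18.8 -0.2
-17 18.0 -0.2
-13 19.1 -0.2
-9 23.9 17.3
-5 33.0 -0.6
-1 33.4 -0.6
3 33.3 -0.6
7 33.5 0.3
11 33.5 -0.6
15 34.0 -0.7
19 31.8 -0.7
23 15.4 -0.3
27 15.1 -0.4
31 15.4 0.1
35 15.6 -0.4
39 15.5 -0.4
43 15.6 0.0
47 15.6 0.0
51 35.1 1.8
55 38.4 -0.1
59 38.7 -0.5
upright ((0.1017608642578125, 63.4856071472168), (70.49297332763672, 22.304183959960938), 0.004880381748080254)
```

View pics/w2.png

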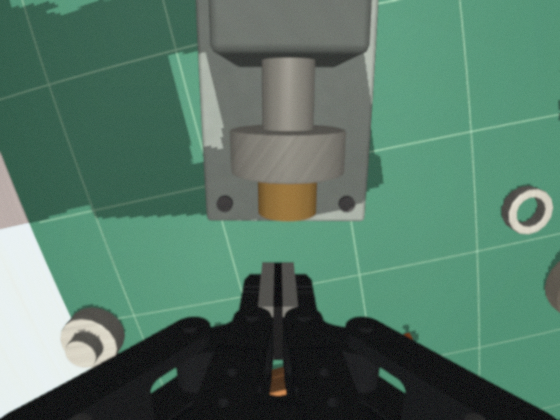

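The roller is about 31 mm out and on the axis, and its face is near stand y = -7. I'll descend and push.

Call:
carry_out(
  plan=[
    [0,0,0,0,0,0.02,0],
    [0,0,0,0,0,0.02,0],
    [0,0,0,0,0,0,0],
    [0,0,0,0,0,0,0],
  ],
)

```text
time: 3.03
tcp_pos: [521.1, 26.2, 98.4]
ee_rot: [0.778, 0.628, -0.0, -0.0]
wrist_force: [0.0, 1.0, -0.2]
width: 0.002
gripper_force: 0.0
```

```bash
python3 -c "
from h import *
st(); to(A+13*Y+[0,0,23])"
```

```text
t3.0 tcp [521.1  26.2  98.4] stand xyz [ -0.9 -44.6  28.4] tooly yaw -12.2 F [ 0.   1.  -0.2] w 0.002 gf 0.0
tool shift [57.6  0.7  5.4]
```

Call:
carry_out(
  plan=[
    [0,0,0,0.006,0.0007,0.006,0],
    [0,0,0,0.01,0,0,0],
    [0,0,0,0.008,0,0,0],
    [0,0,0,0.006,0,0,0],
    [0,0,0,0.005,0,0,0],
  ],
)

```text
time: 3.45
tcp_pos: [529.7, 62.0, 91.9]
ee_rot: [0.777, 0.629, 0.0, 0.0]
wrist_force: [-0.2, -2.5, 1.6]
width: 0.001
gripper_force: 1.4
```

Call:
carry_out(
  plan=[
    [0,0,0,0.005,0,0,0],
    [0,0,0,0.004,0,0,0],
    [0,0,0,0.003,0,0,0],
    [0,0,0,0.002,0,0,0],
    [0,0,0,0,0,0,0],
  ],
)

```text
time: 3.87
tcp_pos: [531.9, 75.1, 91.2]
ee_rot: [0.777, 0.629, -0.0, -0.0]
wrist_force: [-0.2, -0.5, 0.3]
width: -0.0
gripper_force: 0.0
```

```bash
python3 -c "
from h import *
st(); to(A+13*Y+[0,0,23])"
```

```text
t3.9 tcp [531.9  75.1  91.2] stand xyz [-0.5  5.6 21.2] tooly yaw -12.0 F [-0.2 -0.5  0.3] w -0.000 gf 0.0
tool shift [ 7.4  0.5 -1.8]
```

Pushing with about 2.5 N. Next come small steps to the stop.

Call:
carry_out(
  plan=[
    [0,0,0,0.002,0,-0.001,0],
    [0,0,0,0.0015,0,0,0],
    [0,0,0,0.001,0,0,0],
    [0,0,0,0.001,0,0,0],
  ],
)

```text
time: 4.2
tcp_pos: [532.7, 80.1, 92.2]
ee_rot: [0.777, 0.629, -0.0, -0.0]
wrist_force: [-1.6, -2.0, 0.0]
width: -0.004
gripper_force: 1.3
```

Call:
carry_out(
  plan=[
    [0,0,0,0.001,0,0,0],
    [0,0,0,0.0007,0,0,0],
  ],
)

```text
time: 4.37
tcp_pos: [533.2, 81.8, 92.2]
ee_rot: [0.777, 0.629, -0.0, -0.0]
wrist_force: [-2.4, -1.7, -0.9]
width: 0.0
gripper_force: 1.3
```

```bash
python3 -c "
from h import *
st(); to(A+13*Y+[0,0,22])"
```

```text
t4.4 tcp [533.2  81.8  92.2] stand xyz [-0.6 12.4 22.2] tooly yaw -12.0 F [-2.4 -1.7 -0.9] w 0.000 gf 1.3
tool shift [0.6 0.6 0.2]
```

Call:
carry_out(
  plan=[
    [0,0,0,0.0007,0,0,0],
    [0,0,0,0.0005,0,0,0],
  ],
)

```text
time: 4.53
tcp_pos: [533.6, 83.0, 92.2]
ee_rot: [0.777, 0.629, -0.0, -0.0]
wrist_force: [-2.8, -1.8, -1.1]
width: 0.002
gripper_force: 1.3
```

Call:
carry_out(
  plan=[
    [0,0,0,0.0006,0,0,0],
    [0,0,0,0.0003,0,0,0],
  ],
)

```text
time: 4.7
tcp_pos: [533.9, 83.9, 92.3]
ee_rot: [0.777, 0.629, 0.0, -0.0]
wrist_force: [-2.0, -1.9, -1.1]
width: -0.001
gripper_force: 1.3
```

Call:
carry_out(
  plan=[
    [0,0,0,0.0005,0,0,0],
    [0,0,0,0,0,0,0],
  ],
)

```text
time: 4.87
tcp_pos: [534.1, 84.4, 92.3]
ee_rot: [0.777, 0.629, 0.0, 0.0]
wrist_force: [-1.9, -0.8, -0.8]
width: -0.001
gripper_force: 0.9
```

Call:
carry_out(
  plan=[
    [0,0,0,0.0006,0,0,0],
    [0,0,0,0.0006,0,0,0],
  ],
)

```text
time: 5.03
tcp_pos: [534.1, 85.0, 92.3]
ee_rot: [0.777, 0.629, -0.0, 0.0]
wrist_force: [-3.3, -15.7, 1.4]
width: 0.001
gripper_force: 7.8
```

Call:
carry_out(
  plan=[
    [0,0,0,0.0006,0,0,0],
    [0,0,0,0.0006,0,0,0],
  ],
)

```text
time: 5.2
tcp_pos: [534.1, 85.2, 92.3]
ee_rot: [0.777, 0.629, -0.001, 0.0]
wrist_force: [-4.3, -27.6, 3.3]
width: 0.003
gripper_force: 14.0
```

Call:
carry_out(
  plan=[
    [0,0,0,0.0006,0,0,0],
    [0,0,0,0.0003,0,0,0],
  ],
)

```text
time: 5.37
tcp_pos: [534.1, 85.3, 92.3]
ee_rot: [0.777, 0.63, -0.001, 0.001]
wrist_force: [-4.0, -34.8, 4.7]
width: 0.002
gripper_force: 17.2
```

The roller is against the hard stop: 35 N with no further motion. I'll back off and look for the groove.

Call:
carry_out(
  plan=[
    [0,0,0,-0.005,0,0,0],
    [0,0,0,-0.025,0,-0.005,0],
    [0,0,0,-0.025,0,-0.02,0],
    [0,0,0,-0.01,0,-0.01,0],
    [0,0,0,0,0,0,0],
  ],
)

```text
time: 5.78
tcp_pos: [522.5, 22.4, 129.4]
ee_rot: [0.778, 0.628, 0.001, 0.001]
wrist_force: [1.3, -0.2, 0.4]
width: 0.006
gripper_force: 0.0
```

Call:
carry_out(
  plan=[
    [0,0,0,0,0,0,0],
    [0,0,0,0,0,0,0],
    [0,0,0,0,0,0,0],
  ],
)

```text
time: 6.03
tcp_pos: [521.2, 24.8, 126.8]
ee_rot: [0.777, 0.629, -0.0, -0.0]
wrist_force: [0.8, -0.5, -0.8]
width: 0.003
gripper_force: 0.0
```

```bash
python3 - <<'E'
from h import *
st(); im,d,W=snap("wrist","w3")
P=W.reshape(-1,3)-A; q=np.stack([P@X,P@Y,P[:,2]],1).reshape(420,560,3)
for v in range(90,262,3):
    c=q[v,:,:][d[v]>0]; c=c[(abs(c[:,0])<4)]
    if len(c): m=np.median(c,0); print(v,np.round(m[1:],1),end=" ")
k=(d>0)&(abs(q[...,2]-35)<5)&(abs(q[...,0])<60)&(q[...,1]>40)
print("\nupright",cv2.minAreaRect(q[k][:,:2].astype(np.float32)))
k=(d>0)&(abs(q[...,2]+55)<3)&(abs(q[...,0])<75)&(q[...,1]<40)
print("plate",cv2.minAreaRect(q[k][:,:2].astype(np.float32)))
for lo,hi in((10,22),(-35,-5),(25,45)):
    k=(d>0)&(q[...,2]>8)&(q[...,2]<20)&(q[...,1]>lo)&(q[...,1]<hi)&(abs(q[...,0])<18); print(lo,k.sum(),np.round([q[k][:,0].min(),q[k][:,0].max()],1) if k.any() else "")
c=im[120:270,180:380]; cv2.imwrite("pics/w3c.png",cv2.resize(c,None,fx=4,fy=4,interpolation=cv2.INTER_CUBIC))
E
```

```text
t6.0 tcp [521.2  24.8 126.8] stand xyz [ -0.5 -45.9  56.8] tooly yaw -12.0 F [ 0.8 -0.5 -0.8] w 0.003 gf 0.0
90 [33.9 31.6] 93 [32.7 32.3] 96 [31.4 31.8] 99 [30.1 31.9] 102 [28.8 31.4] 105 [27.5 31.1] 108 [25.7 16.6] 111 [24.3 16.8] 114 [22.8 16.4] 117 [21.5 17.4] 120 [20. 17.] 123 [18.6 16.8] 126 [17.1 16.8] 129 [15.7 16.9] 132 [14.2 17.2] 135 [12.7 16.9] 138 [11.3 16.9] 141 [ 9.8 17. ] 144 [ 8.3 17. ] 147 [ 6.9 17. ] 150 [ 5.4 17. ] 153 [ 3.8 16.8] 156 [ 1.8 13.6] 159 [ 0.4 14.2] 162 [-1.2 14.4] 165 [-2.7 14.2] 168 [-4.3 13.9] 171 [-5.9 14.1] 174 [-7.4 14.2] 177 [-10.    9.8] 180 [-11.6  10. ] 183 [-13.2   9.9] 186 [-14.8  10.1] 189 [-15.4  14. ] 192 [-17.   14.1] 195 [-18.7  13.8] 198 [-20.4  13.6] 201 [-21.9  14.2] 204 [-23.7  13.8] 207 [-47.  -55.9] 210 [-49.2 -55.7] 213 [-51.5 -55.6] 216 [-54.  -56.2] 219 [-56.4 -56.4] 222 [-63.3 -69.3] 225 [-65.8 -69.3] 228 [-68.4 -69.6] 231 [-70.7 -69.1] 234 [-73.3 -69.2] 237 [-75.7 -68.7] 240 [-78.2 -68.8] 243 [-81.  -69.2] 246 [-83.5 -69.1] 249 [-86.1 -69.1] 252 [-89.  -69.8] 255 [-91.5 -69.4] 258 [-94.2 -69.6] 261 [-96.7 -69.3] 
upright ((-0.1106109619140625, 55.29212188720703), (70.2808609008789, 30.29612922668457), 0.34084179997444153)
plate ((-0.827789306640625, -83.25950622558594), (246.6260528564453, 119.8663558959961), 89.73612213134766)
10 1431 [-15.9  15.4]
-35 1322 [-12.3  11.5]
25 172 [-15.6  14.7]
```

View pics/w3c.png

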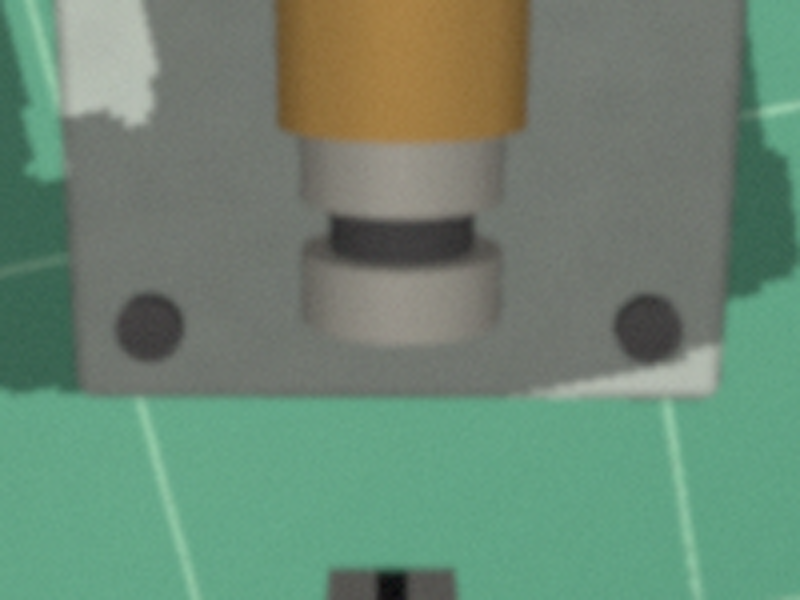

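Groove found clearly: its walls are at about y = -8.2 and -15.1 in my frame, so its centre is about -11.5, with the axle at x ≈ -0.3. The hub now ends at +2.9, so the roller is home. Next is the clip.

Call:
carry_out(
  plan=[
    [0,0,-6.3,0,0,-0.01,0.5],
    [0,0,-6.3,0,0,-0.012,0.5],
    [0,0,-6.3,0,0,-0.012,0.5],
    [0,0,0,-0.034,-0.005,0,0.5],
    [0,0,0,-0.034,-0.005,0,0.5],
  ],
)

```text
time: 6.5
tcp_pos: [519.9, -43.7, 161.6]
ee_rot: [0.662, 0.75, 0.0, 0.0]
wrist_force: [0.9, -1.3, -0.2]
width: 0.5
gripper_force: 0.0
```

Call:
carry_out(
  plan=[
    [0,0,0,-0.036,-0.0054,0,0.5],
    [0,0,0,-0.036,-0.0054,0,0.5],
    [0,0,0,-0.036,-0.0054,0,0.5],
    [0,0,0,-0.036,-0.0054,0,0.5],
    [0,0,0,-0.03,-0.0045,0,0.5],
  ],
)

```text
time: 6.92
tcp_pos: [514.2, -222.3, 160.8]
ee_rot: [0.663, 0.748, -0.0, -0.0]
wrist_force: [1.0, 0.9, -0.1]
width: 0.5
gripper_force: 0.0
```

Call:
carry_out(
  plan=[
    [0,0,0,0,0,0,0.5],
    [0,0,0,0,0,0,0.5],
    [0,0,0,0,0,0,0.5],
    [0,0,0,0,0,0,0.5],
  ],
)

```text
time: 7.25
tcp_pos: [514.2, -219.3, 160.9]
ee_rot: [0.663, 0.749, -0.0, -0.0]
wrist_force: [-0.5, -0.1, -0.7]
width: 0.498
gripper_force: 0.0
```

```bash
python3 - <<'E'
from h import *
st(); im,d,W=snap("wrist","w4"); Z=W[...,2]
near=(d>0)&(abs(W[...,0]-505)<60)&(abs(W[...,1]+175)<110)
def rect(m,l):
    r=cv2.minAreaRect(W[m][:,:2].astype(np.float32)); print(l,m.sum(),np.round(r[0],1),np.round(r[1],1),round(r[2],1)); return r
kn=near&(abs(W[...,0]-506)<25)&(abs(W[...,1]+160)<20)
print("top z",np.percentile(Z[kn],[90,95,99]))
rect(kn&(Z>73)&(Z<84),"knob top"); rect(kn&(Z>38)&(Z<46),"shoulder"); rect(near&(Z>26)&(Z<34),"rack")
to([506.6,-160.1,46])
c=im[60:300,150:420]; cv2.imwrite("pics/w4c.png",cv2.resize(c,None,fx=2.4,fy=2.4,interpolation=cv2.INTER_CUBIC))
E
```

```text
t7.2 tcp [ 514.2 -219.3  160.9] stand xyz [  43.5 -286.1   90.9] tooly yaw 6.9 F [-0.5 -0.1 -0.7] w 0.498 gf 0.0
top z [76.1638829  77.96226951 78.91177254]
knob top 383 [ 506.2 -157.4] [11.6 11.5] 7.0
shoulder 264 [ 506.6 -157.1] [37.8  4.8] 6.6
rack 12850 [ 502.1 -168. ] [ 70.4 179.6] 6.5
tool shift [ 59.6  -0.4 115.1]
```

View pics/w4c.png

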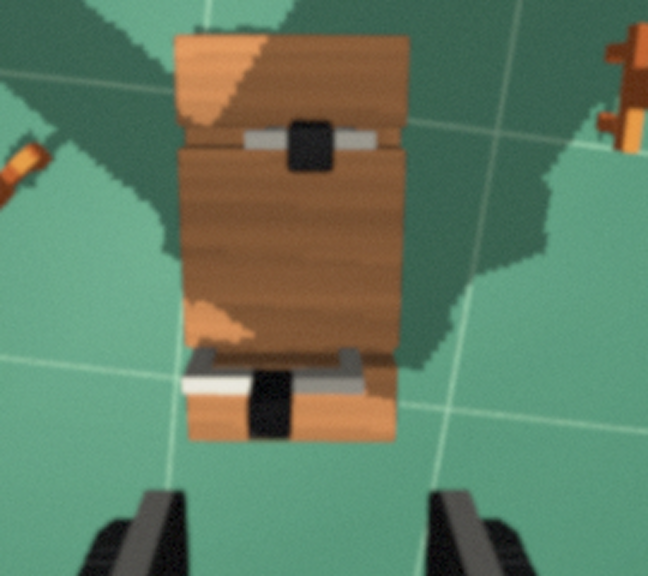

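The crop shows the narrow clip (38 mm fork) with its knob at (310,146), and the wide clip nearer at (272,385). The measured knob centre is (506.4, -157.2) with yaw 6.7°.

Call:
carry_out(
  plan=[
    [0,0,0,0.032,0,0,0.5],
    [0,0,0,0.0306,-0.0003,0.01,0.5],
    [0,0,0,0,0,0.034,0.5],
    [0,0,0,0,0,0.03,0.5],
    [0,0,0,0,0,0.02,0.5],
  ],
)

```text
time: 7.72
tcp_pos: [505.9, -156.4, 65.6]
ee_rot: [0.662, 0.749, -0.0, -0.0]
wrist_force: [-0.2, -0.1, -0.3]
width: 0.501
gripper_force: 0.0
```

Call:
carry_out(
  plan=[
    [0,0,0,0,0,0.013,0.5],
    [0,0,0,0,0,0.007,0.5],
    [0,0,0,0,0,0,0.5],
    [0,0,0,0,0,0,0.5],
  ],
)

```text
time: 8.05
tcp_pos: [506.7, -158.0, 47.6]
ee_rot: [0.663, 0.748, -0.0, -0.0]
wrist_force: [0.3, -0.1, 0.8]
width: 0.499
gripper_force: 0.0
```

```bash
python3 -c "
from h import *
st(); to([506.4,-157.2,47])"
```

```text
t8.1 tcp [ 506.7 -158.    47.6] stand xyz [  23.3 -227.7  -22.4] tooly yaw 6.9 F [ 0.3 -0.1  0.8] w 0.499 gf 0.0
tool shift [ 0.8 -0.2  0.6]
```

Call:
carry_out(
  plan=[
    [0,0,0,0.0007,0,0,0.3],
    [0,0,0,0,0,0,0.15],
    [0,0,0,0,0,0,0],
    [0,0,0,0,0,0,0],
    [0,0,0,0,0,0,0],
  ],
  force=60,
)

```text
time: 8.47
tcp_pos: [507.1, -158.1, 48.1]
ee_rot: [0.664, 0.748, 0.0, 0.001]
wrist_force: [0.9, 0.7, 7.5]
width: 0.13
gripper_force: 59.1
```

Call:
carry_out(
  plan=[
    [0,0,0,0,0,0,0],
    [0,0,0,0,0,0,0],
    [0,0,0,0,0,0,0],
  ],
)

```text
time: 8.72
tcp_pos: [507.1, -158.0, 48.1]
ee_rot: [0.664, 0.748, 0.0, 0.001]
wrist_force: [1.3, 0.9, 7.9]
width: 0.128
gripper_force: 59.2
```

```bash
python3 -c "
from h import *
st()"
```

```text
t8.7 tcp [ 507.1 -158.    48.1] stand xyz [  23.7 -227.7  -21.9] tooly yaw 6.9 F [1.3 0.9 7.9] w 0.128 gf 59.2
```

Call:
carry_out(
  plan=[
    [0,0,0,0,0,-0.01,0],
    [0,0,0,0,0,-0.02,0],
    [0,0,0,0,0,-0.03,0],
    [0,0,0,0,0,-0.03,0],
    [0,0,0,0,0,-0.012,0],
  ],
)

```text
time: 9.13
tcp_pos: [507.6, -158.3, 153.4]
ee_rot: [0.663, 0.748, 0.001, 0.002]
wrist_force: [1.7, -1.2, -0.1]
width: 0.126
gripper_force: 58.5
```

Call:
carry_out(
  plan=[
    [0,0,6.3,0,0,0,0],
    [0,0,6.3,0,0,0,0],
    [0,0,6.3,0,0,0,0],
    [0,0,0,0,0,0,0],
  ],
)

```text
time: 9.47
tcp_pos: [506.3, -157.8, 150.2]
ee_rot: [0.779, 0.627, 0.0, 0.0]
wrist_force: [0.3, -0.8, -0.3]
width: 0.125
gripper_force: 58.5
```

```bash
python3 -c "
from h import *
st(); to(A-0.3*X-12.3*Y+[0,0,80])"
```

```text
t9.5 tcp [ 506.3 -157.8  150.2] stand xyz [  23.  -227.6   80.2] tooly yaw -12.4 F [ 0.3 -0.8 -0.3] w 0.125 gf 58.5
tool shift [ 2.152e+02 -2.470e+01  1.000e-01]
```

Call:
carry_out(
  plan=[
    [0,0,-0.3,0.02,-0.002,0,0],
    [0,0,0,0.032,-0.004,0,0],
    [0,0,0,0.034,-0.004,0,0],
    [0,0,0,0.034,-0.004,0,0],
    [0,0,0,0.034,-0.004,0,0],
  ],
)

```text
time: 9.88
tcp_pos: [520.0, -2.0, 149.7]
ee_rot: [0.774, 0.633, 0.0, 0.0]
wrist_force: [0.7, -0.4, 0.1]
width: 0.126
gripper_force: 58.5
```

Call:
carry_out(
  plan=[
    [0,0,0,0.032,-0.004,0,0],
    [0,0,0,0.02,-0.002,0,0],
    [0,0,0,0.009,-0.0007,0,0],
    [0,0,0,0,0,0.01,0],
    [0,0,0,0,0,0,0],
  ],
)

```text
time: 10.3
tcp_pos: [525.2, 57.5, 138.1]
ee_rot: [0.775, 0.632, -0.001, -0.0]
wrist_force: [-0.3, -0.6, -1.6]
width: 0.127
gripper_force: 58.5
```

Call:
carry_out(
  plan=[
    [0,0,0,0,0,0.005,0],
    [0,0,0,0,0,0,0],
    [0,0,0,0,0,0,0],
  ],
)

```text
time: 10.55
tcp_pos: [525.7, 56.7, 133.9]
ee_rot: [0.776, 0.631, -0.0, -0.0]
wrist_force: [0.1, -0.4, -1.3]
width: 0.13
gripper_force: 58.5
```

```bash
python3 - <<'E'
from h import *
st(); to(A-0.3*X-12.3*Y+[0,0,50])
im,d=snap("wrist","w5")[:2]; cv2.imwrite("pics/w5c.png",cv2.resize(im[100:340,150:420],None,fx=2.4,fy=2.4,interpolation=cv2.INTER_CUBIC))
E
```

```text
t10.6 tcp [525.7  56.7 133.9] stand xyz [ -2.7 -13.8  63.9] tooly yaw -11.8 F [ 0.1 -0.4 -1.3] w 0.130 gf 58.5
tool shift [ 1.5  2.4 13.9]
```

View pics/w5c.png

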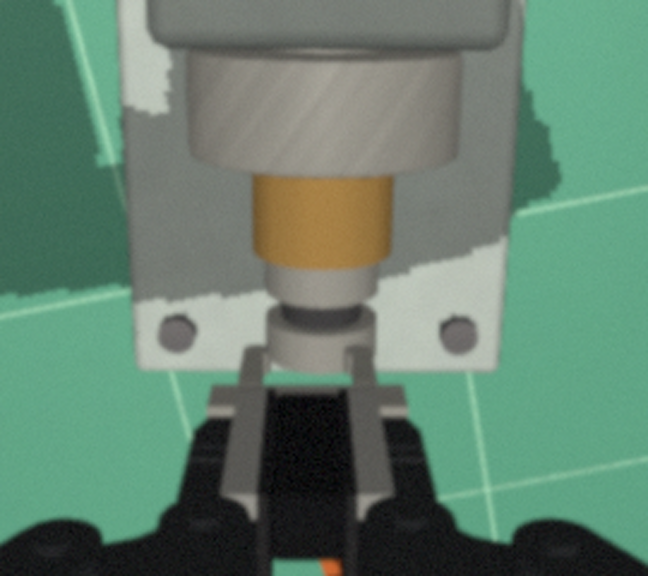

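The view shows the clip held square, shoulders at x 208–408 and centred between the fingers, with the groove just ahead at (320,316). I'll get the fork offset from depth.

Call:
carry_out(
  plan=[
    [0,0,0,0.0015,0.0024,0.007,0],
    [0,0,0,0,0,0,0],
    [0,0,0,0,0,0,0],
    [0,0,0,0,0,0,0],
  ],
)

```text
time: 10.93
tcp_pos: [528.6, 58.6, 127.2]
ee_rot: [0.776, 0.631, -0.0, -0.0]
wrist_force: [0.3, 0.2, -0.6]
width: 0.129
gripper_force: 58.5
```

```bash
python3 - <<'E'
from h import *
st(); M=T(); im,d,W=snap("wrist","w6")
t=(W-M[:3,3])@M[:3,:3]
k=(d>0)&(abs(t[...,1])>13)&(abs(t[...,1])<21)&(t[...,2]>0)&(t[...,2]<14)&(abs(t[...,0])<12)
print(k.sum(),np.round(np.percentile(t[k],[2,25,50,75,98],axis=0),1))
P=W.reshape(-1,3)-A; q=np.stack([P@X,P@Y,P[:,2]],1).reshape(420,560,3)
for u in(272,277,282,287): 
  for v in range(195,250,2):
    if d[v,u]>0 and -25<q[v,u,1]<6 and q[v,u,2]>5: print(u,v,np.round(q[v,u],1),end=";")
  print()
E
```

```text
t10.9 tcp [528.6  58.6 127.2] stand xyz [ -0.2 -11.2  57.2] tooly yaw -11.7 F [ 0.3  0.2 -0.6] w 0.129 gf 58.5
248 [[  0.9 -19.9   5.4]
 [  2.2 -17.7   6.6]
 [  2.6 -15.    8.4]
 [  3.   15.3  11.3]
 [  3.3  17.6  13.8]]
272 215 [-4.5  5.7 16.6];272 217 [-4.5  4.6 16.7];272 219 [-4.5  3.1 15.6];272 221 [-4.5  1.2 13.5];272 223 [-4.5  0.1 13.5];272 225 [-4.5 -0.9 14. ];272 227 [-4.5 -2.2 13.6];272 229 [-4.5 -3.6 13. ];272 231 [-4.5 -4.9 12.6];272 233 [-4.5 -5.6 13.9];272 235 [-4.5 -6.9 13.5];272 237 [-4.6 -9.4 10.3];272 239 [ -4.6 -11.1   8.9];272 241 [ -4.6 -12.1   9.4];272 243 [ -4.6 -13.4   9.2];272 245 [ -4.6 -14.3  10.1];272 247 [ -4.5 -14.3  12.8];272 249 [ -4.5 -15.3  13.4];
277 217 [-1.8  4.6 16.7];277 219 [-1.8  3.6 16.9];277 221 [-1.8  2.2 16.3];277 223 [-1.8  0.1 13.4];277 225 [-1.8 -0.6 14.7];277 227 [-1.8 -2.5 12.8];277 229 [-1.8 -3.4 13.6];277 231 [-1.8 -3.8 15.4];277 233 [-1.8 -5.3 14.6];277 235 [-1.8 -6.5 14.4];277 237 [-1.8 -7.7 14.4];277 239 [ -1.8 -10.9   9.5];277 241 [ -1.8 -11.8  10.2];277 243 [ -1.8 -12.5  11.3];277 245 [ -1.8 -14.3  10.1];277 247 [ -1.8 -14.7  1
[... 249 characters left out ...]
4.2 14.4];282 233 [ 0.9 -5.6 13.7];282 235 [ 0.9 -6.6 14.2];282 237 [ 0.9 -7.9 13.9];282 239 [  1.  -10.6  10. ];282 241 [  1.  -11.7  10.5];282 243 [  1.  -12.8  10.5];282 245 [  1.  -14.6   9.4];282 247 [  1.  -14.5  12.2];282 249 [  1.  -15.2  13.4];
287 215 [ 3.4  6.  17.5];287 217 [ 3.5  4.6 16.7];287 219 [ 3.5  3.7 17.3];287 221 [ 3.6  1.1 13.1];287 223 [ 3.6 -0.  13.2];287 225 [ 3.6 -0.9 14. ];287 227 [ 3.6 -2.2 13.4];287 231 [ 3.6 -4.3 14.2];287 233 [ 3.6 -5.4 14.2];287 235 [ 3.7 -6.7 14. ];287 237 [  3.8 -10.    8.7];287 239 [  3.8 -11.2   8.6];287 241 [  3.8 -11.8  10.1];287 243 [  3.9 -13.7   8.5];287 245 [  3.8 -14.1  10.4];287 247 [  3.8 -13.9  13.7];287 249 [  3.8 -15.6  12.5];
```

Call:
carry_out(
  plan=[
    [0,0,-0.2,-0.0007,0,0.004,0],
    [0,0,0,0,0,0.004,0],
    [0,0,0,0,0,0.003,0],
    [0,0,0,0,0,0.002,0],
    [0,0,0,0,0,0,0],
  ],
)

```text
time: 11.4
tcp_pos: [528.2, 58.0, 113.7]
ee_rot: [0.775, 0.632, -0.0, -0.0]
wrist_force: [0.1, 0.6, -0.3]
width: 0.127
gripper_force: 58.5
```

```bash
python3 -c "
from h import *
st(); to(A-0.3*X-11.9*Y+[0,0,25.5])"
```

```text
t11.4 tcp [528.2  58.  113.7] stand xyz [ -0.5 -11.9  43.7] tooly yaw -11.5 F [ 0.1  0.6 -0.3] w 0.127 gf 58.5
tool shift [ 0.   0.2 18.2]
```

No force with the mouth at 18, so it is over the groove. I'll keep going gently.

Call:
carry_out(
  plan=[
    [0,0,0.4,0,0.0002,0.001,0],
    [0,0,0,0,0,0.001,0],
    [0,0,0,0,0,0.001,0],
  ],
)

```text
time: 11.65
tcp_pos: [528.9, 58.0, 111.3]
ee_rot: [0.777, 0.63, 0.0, 0.0]
wrist_force: [-0.2, -0.2, -0.7]
width: 0.132
gripper_force: 58.5
```

Call:
carry_out(
  plan=[
    [0,0,0,0,0,0.001,0],
    [0,0,0,0,0,0.001,0],
  ],
)

```text
time: 11.82
tcp_pos: [529.3, 58.0, 109.5]
ee_rot: [0.777, 0.63, 0.0, 0.0]
wrist_force: [0.8, -0.1, 6.5]
width: 0.127
gripper_force: 59.6
```

Call:
carry_out(
  plan=[
    [0,0,0,0,0,0.001,0],
    [0,0,0,0,0,0.001,0],
  ],
)

```text
time: 11.98
tcp_pos: [529.3, 58.0, 107.7]
ee_rot: [0.777, 0.63, 0.001, 0.0]
wrist_force: [0.4, 1.2, 9.3]
width: 0.128
gripper_force: 59.7
```

```bash
python3 -c "
from h import *
st(); to(A-0.3*X-11.9*Y+[0,0,25.5])"
```

```text
t12.0 tcp [529.3  58.  107.7] stand xyz [  0.6 -11.7  37.7] tooly yaw -11.9 F [0.4 1.2 9.3] w 0.128 gf 59.7
tool shift [-0.2 -0.9 12.2]
```

Call:
carry_out(
  plan=[
    [0,0,0,0,-0.0004,0.001,0],
    [0,0,0,0,0,0,0],
  ],
)

```text
time: 12.15
tcp_pos: [529.0, 58.1, 106.6]
ee_rot: [0.777, 0.63, 0.001, 0.0]
wrist_force: [2.5, -0.6, 3.8]
width: 0.131
gripper_force: 59.0
```

Call:
carry_out(
  plan=[
    [0,0,0,0,0,0.001,0],
    [0,0,0,0,0,0,0],
  ],
)

```text
time: 12.32
tcp_pos: [528.8, 58.0, 105.4]
ee_rot: [0.777, 0.63, 0.0, 0.0]
wrist_force: [2.6, -1.6, 2.7]
width: 0.127
gripper_force: 58.7
```

```bash
python3 -c "
from h import *
st(); to(A-0.3*X-11.9*Y+[0,0,25.5])"
```

```text
t12.3 tcp [528.8  58.  105.4] stand xyz [  0.1 -11.8  35.4] tooly yaw -11.9 F [ 2.6 -1.6  2.7] w 0.127 gf 58.7
tool shift [-0.1 -0.4  9.9]
```

Call:
carry_out(
  plan=[
    [0,0,0,0,0,0.001,0],
    [0,0,0,0,0,0.001,0],
  ],
)

```text
time: 12.48
tcp_pos: [529.0, 58.1, 103.6]
ee_rot: [0.777, 0.63, 0.001, 0.0]
wrist_force: [2.3, -0.4, 4.2]
width: 0.128
gripper_force: 59.4
```

Call:
carry_out(
  plan=[
    [0,0,0,0,0,0.001,0],
    [0,0,0,0,0,0.001,0],
  ],
)

```text
time: 12.65
tcp_pos: [528.8, 58.1, 101.4]
ee_rot: [0.777, 0.63, 0.0, 0.0]
wrist_force: [3.6, -0.5, 0.6]
width: 0.127
gripper_force: 58.7
```

Call:
carry_out(
  plan=[
    [0,0,0,0,0,0.001,0],
    [0,0,0,0,0,0.001,0],
  ],
)

```text
time: 12.82
tcp_pos: [528.6, 58.1, 99.1]
ee_rot: [0.777, 0.63, 0.0, 0.0]
wrist_force: [5.0, -0.9, -1.7]
width: 0.126
gripper_force: 58.4
```

```bash
python3 -c "
from h import *
st(); to(A-0.3*X-11.9*Y+[0,0,25.5])"
```

```text
t12.8 tcp [528.6  58.1  99.1] stand xyz [ -0.2 -11.8  29.1] tooly yaw -11.9 F [ 5.  -0.9 -1.7] w 0.126 gf 58.4
tool shift [-0.1 -0.1  3.6]
```

Call:
carry_out(
  plan=[
    [0,0,0,0,0.0004,0.001,0],
    [0,0,0,0,0,0.001,0],
  ],
)

```text
time: 12.98
tcp_pos: [528.9, 57.9, 97.2]
ee_rot: [0.777, 0.63, 0.0, 0.0]
wrist_force: [4.8, -0.2, 1.6]
width: 0.125
gripper_force: 58.7
```

Call:
carry_out(
  plan=[
    [0,0,0,0,0,0.001,0],
    [0,0,0,0,0,0,0],
  ],
)

```text
time: 13.15
tcp_pos: [528.9, 58.0, 96.2]
ee_rot: [0.777, 0.63, 0.0, 0.0]
wrist_force: [5.2, -1.3, -1.2]
width: 0.128
gripper_force: 58.6
```

Call:
carry_out(
  plan=[
    [0,0,0,0,0,0.0006,0],
    [0,0,0,0,0,0,0],
  ],
)

```text
time: 13.32
tcp_pos: [528.9, 58.0, 95.9]
ee_rot: [0.777, 0.63, 0.0, 0.0]
wrist_force: [4.7, -1.6, 3.9]
width: 0.126
gripper_force: 59.5
```

```bash
python3 -c "
from h import *
st(); to(A-0.3*X-11.9*Y+[0,0,25.5])"
```

```text
t13.3 tcp [528.9  58.   95.9] stand xyz [  0.2 -11.8  25.9] tooly yaw -11.9 F [ 4.7 -1.6  3.9] w 0.126 gf 59.5
tool shift [-0.1 -0.5  0.4]
```

Call:
carry_out(
  plan=[
    [0,0,0,0,0.0004,0.0005,0],
    [0,0,0,0,0,0,0],
  ],
)

```text
time: 13.48
tcp_pos: [529.1, 58.0, 95.6]
ee_rot: [0.777, 0.63, 0.0, -0.0]
wrist_force: [0.5, 0.4, 12.8]
width: 0.126
gripper_force: 60.6
```

Call:
carry_out(
  plan=[
    [0,0,0,0,0.0002,0.0004,0],
    [0,0,0,0,0,0,0],
  ],
)

```text
time: 13.65
tcp_pos: [529.2, 57.9, 95.5]
ee_rot: [0.777, 0.63, 0.0, -0.0]
wrist_force: [-0.6, -0.2, 18.2]
width: 0.126
gripper_force: 61.4
```

Hard bottom at mouth ≈ 0, so the clip is home. I'll ease off and release.

Call:
carry_out(
  plan=[
    [0,0,0,0,0,-0.001,0],
    [0,0,0,0,0,0,0.1],
    [0,0,0,0,0,0,0.3],
    [0,0,0,0,0,0,0.5],
    [0,0,0,0,0,0,0.5],
  ],
)

```text
time: 14.07
tcp_pos: [528.6, 57.9, 95.5]
ee_rot: [0.777, 0.63, -0.001, -0.0]
wrist_force: [-0.4, -0.1, 0.0]
width: 0.495
gripper_force: 0.0
```

Call:
carry_out(
  plan=[
    [0,0,0,0,0,-0.005,0.5],
    [0,0,0,0,0,-0.015,0.5],
    [0,0,0,0,0,-0.03,0.5],
    [0,0,0,-0.035,0,-0.015,0.5],
    [0,0,0,-0.015,0,0,0.5],
  ],
)

```text
time: 14.48
tcp_pos: [520.0, 7.7, 164.0]
ee_rot: [0.776, 0.63, 0.001, 0.001]
wrist_force: [1.0, 0.0, -0.1]
width: 0.501
gripper_force: 0.0
```

Call:
carry_out(
  plan=[
    [0,0,0,0,0,0,0.5],
    [0,0,0,0,0,0,0.5],
    [0,0,0,0,0,0,0.5],
  ],
)

```text
time: 14.73
tcp_pos: [518.9, 9.2, 160.8]
ee_rot: [0.777, 0.63, -0.0, -0.0]
wrist_force: [-0.3, 0.6, 0.3]
width: 0.501
gripper_force: 0.0
```

```bash
python3 - <<'E'
from h import *
st(); im,d,W=snap("wrist","w7"); snap("top","top1")
P=W.reshape(-1,3)-A; q=np.stack([P@X,P@Y,P[:,2]],1).reshape(420,560,3)
def r(m,l):
    z=cv2.minAreaRect(q[m][:,:2].astype(np.float32)); print(l,m.sum(),np.round(z[0],1),np.round(z[1],1),round(z[2],1),"z",np.round(np.median(q[m][:,2]),1))
n=(d>0)&(abs(q[...,0])<26)&(abs(q[...,1]+11)<10)
r(n&(q[...,2]>48)&(q[...,2]<62),"knob top (56)"); r(n&(q[...,2]>17)&(q[...,2]<24),"shoulder (20)")
k=(d>0)&(abs(q[...,0])<3)&(abs(q[...,2]-17)<1.5)&(q[...,1]>0)&(q[...,1]<28); print("hub",q[k][:,1].min() if k.any() else None)
cv2.imwrite("pics/w7c.png",cv2.resize(im[60:300,150:420],None,fx=2.4,fy=2.4,interpolation=cv2.INTER_CUBIC))
E
```

```text
t14.7 tcp [518.9   9.2 160.8] stand xyz [  0.5 -61.7  90.8] tooly yaw -12.0 F [-0.3  0.6  0.3] w 0.501 gf 0.0
knob top (56) 614 [ -1.8 -11.8] [12.  11.4] 90.0 z 55.8
shoulder (20) 431 [ -0.8 -10.2] [38.   8.7] 0.2 z 20.0
hub 0.20382344587996837
```

View pics/w7c.png

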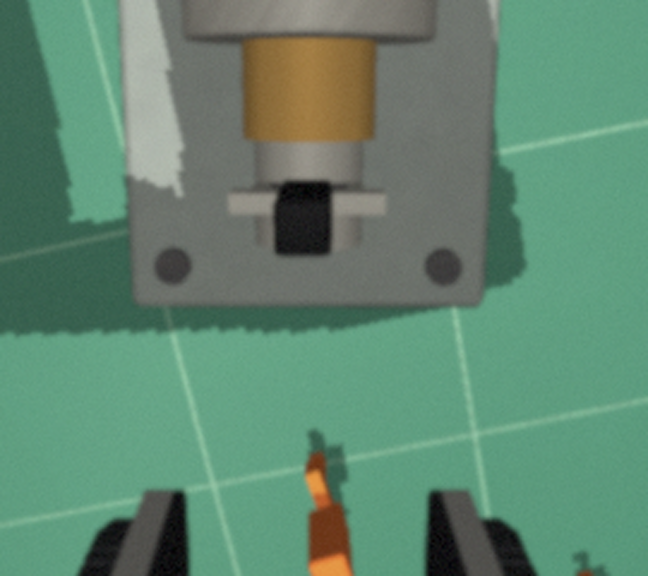

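The clip sits square in the groove (shoulders at z = 20.0, knob top at 55.8, as they should be when home). One check remains, that the roller is still home, before handing in.

```bash
python3 - <<'E'
from h import *
z=np.load("w7.npz"); W=z["W"]; d=z["d"]
P=W.reshape(-1,3)-A; q=np.stack([P@X,P@Y,P[:,2]],1).reshape(420,560,3)
for v in range(70,136,3):
    c=q[v][d[v]>0]; c=c[abs(c[:,0])<3]
    if len(c): print(np.round(np.median(c,0)[1:],1),end=" ")
W=np.load("top1.npz")["W"]; W0=np.load("top0.npz")["W"]
for w in(W0,W):
    m=(abs(w[...,0]-503)<12)&(abs(w[...,1]+230)<12)&(w[...,2]>80)&(w[...,2]<95); print("\nwide",np.round(w[m].mean(0),1))
E
```

```text
[28.6 32. ] [27.2 31. ] [26.3 17.2] [24.7 16.8] [23.1 17.3] [21.4 17.4] [19.8 16.4] [18.2 16.9] [16.5 16.8] [14.9 17.1] [13.2 17.2] [11.5 16.3] [ 9.9 17.1] [ 8.2 17. ] [ 6.5 16.5] [ 4.8 16.2] [ 3.1 17. ] [ 1.2 13.8] [-0.5 14.1] [-2.2 14.2] [-4.  13.9] [-5.7 14.5] 
wide [ 503.4 -230.2   85.1]

wide [ 503.3 -230.1   84.7]
```

The roller is still home, with the hub end at about 2.8 as before, and the wide clip hasn't moved.

```bash
python3 -c "
from workcell import env
print(env.hand_in())"
```

```text
the job is handed in; nothing more can be done
None
```

I pushed the roller home, snapped the narrow clip into the groove and released it, and left the wide clip in its slot. The job is handed in; the hand-in call returned no verdict, but the last measurements showed everything in place.

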